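Clear the tile press and wind its tray to the mark

TASK

Get the tile press ready for the next run: pick every faulty tile (broken corner, notched or too short) off the tray into the grey reclaim crate, leaving the sound full-size tiles on the tray, and lay each coloured thickness gauge flat in the rack slot of its own colour. Only once all the faulty tiles are in the crate, crank the handwheel clockwise, regrasping as needed, until its red pointer stands in line with the black mark on the dial. Do not disturb the jar, the mug and the wooden stamp.

Things in the scene. Friction and masses are not known exactly. Their poses are not given: they have to be found in the camera images.
- wheel (a joint): Handwheel of the tile press, rad. 0 at the start; grows clockwise seen from above; end stops at -0.15 and 5.4. It has a vertical axis and stays where it is left (about 2 N at the rim, a little more with the tray). 1 rad winds the tray 30 mm away along the press's +x; the mark is always reached by winding clockwise from the start by 3.0 to 5.0 rad.
- hub (a point): Centre of the handwheel, on its axis, level with the rim's centre line (120 mm over the bench); turns with the wheel, x axis along the red spoke. Rim: steel bar 16 mm thick on a circle of 75 mm radius. Three 12 mm spokes at the same height, 120 degrees apart, one red. No crank knob: pinch the rim from above between two spokes. Hub 32 mm across, 10 mm above the rim's centre line.
- pointer (a point): End of the red pointer (the red spoke carried over the rim), 90 mm from the wheel's axis.
- mark_tip (a point): The dial is a white plate, 210 mm across, 38 mm below the rim's centre line. This is the top of the black mark tab at the dial's edge, 90 mm from the wheel's axis, 28 mm below the rim's centre line; 12 mm wide. Fixed during a run; elsewhere round the dial in each run.
- press: Blue tile press, fixed to the bench. Origin on the bench below the centre of the tray's starting place; +x is the way the tray is wound, towards a steel roller on a bridge (underside 107 mm, top 170 mm high) 280 mm from the origin. The wheel's axis is at x -30, y +255 mm.
- tray_top (a point): Centre of the upper face of the plywood tray (260 mm along y by 200 mm along x, with a lip 4 mm high and 6 mm wide round the edge), 42 mm over the bench. Moves along the press's x with the wheel. Tiles stand in up to six places, three along y (78 mm apart) by two along x (88 mm apart), their long side along x.
- tile_a: Terracotta tile blank, 20 mm thick, lying flat on the tray, origin in the middle of its thickness. Sound: a full rectangle, 76 mm (x) by 44 mm (y). May be absent.
- tile_b: As tile_a, sound. May be absent.
- tile_c: As tile_a, sound. May be absent.
- tile_corner: Terracotta tile blank, 20 mm thick, lying flat on the tray, origin in the middle of its thickness and of the full outline. Faulty: 76 by 44 mm with the corner at +x, +y missing (32 by 22 mm). Full 44 mm width from x = -38 to +6 mm. May be absent.
- tile_short: Terracotta tile blank, 20 mm thick, lying flat on the tray, origin in the middle of its thickness. Faulty: a short rectangle, 50 mm (x) by 44 mm (y). May be absent.
- tile_notch: Terracotta tile blank, 20 mm thick, lying flat on the tray, origin in the middle of its thickness and of the full outline. Faulty: 76 by 44 mm with a notch 20 mm wide and 32 mm deep in the middle of its +x end. Full 44 mm width from x = -38 to +6 mm. May be absent.
- crate: Grey reclaim crate, open on top, fixed, 150 mm (x) by 150 mm (y) by 70 mm high, walls and floor 5 mm. Origin under its centre.
- gauge_blue: Blue thickness gauge: a solid bar 100 mm (x) by 36 by 36 mm, origin at its very centre, lying on the bench. Any of its four long faces may be down. May be absent.
- slot_blue: Blue open-topped slot on the wooden rack, fixed: 128 mm (x) by 62 mm (y) outside, 14 mm high, walls and floor 4 mm (inside 120 by 54 mm). Origin under its centre, 6 mm over the bench; the gauge lies along its x axis, either way round, its centre then 22 mm above the slot's origin. The three slots stand side by side, 70 mm apart.
- gauge_yellow: Yellow thickness gauge: a solid bar 100 mm (x) by 36 by 36 mm, origin at its very centre, lying on the bench. Any of its four long faces may be down. May be absent.
- slot_yellow: Yellow open-topped slot on the wooden rack, fixed: 128 mm (x) by 62 mm (y) outside, 14 mm high, walls and floor 4 mm (inside 120 by 54 mm). Origin under its centre, 6 mm over the bench; the gauge lies along its x axis, either way round, its centre then 22 mm above the slot's origin. The three slots stand side by side, 70 mm apart.
- gauge_green: Green thickness gauge: a solid bar 100 mm (x) by 36 by 36 mm, origin at its very centre, lying on the bench. Any of its four long faces may be down. May be absent.
- slot_green: Green open-topped slot on the wooden rack, fixed: 128 mm (x) by 62 mm (y) outside, 14 mm high, walls and floor 4 mm (inside 120 by 54 mm). Origin under its centre, 6 mm over the bench; the gauge lies along its x axis, either way round, its centre then 22 mm above the slot's origin. The three slots stand side by side, 70 mm apart.
- jar: Bystander: closed glass jar, 70 mm wide, 100 mm high, origin at its underside.
- mug: Bystander: white mug, 76 mm wide, 90 mm high, origin at its underside.
- stamp: Bystander: wooden stamp with a knob, 80 mm wide, 100 mm high, origin at its underside.
Things that resemble listed ones, but are neither listed nor needed, are in the scene too. There is more than one size of the gauge_yellow; the job needs the smallest. What is shaped like the tile_b but turquoise is not meant.

How it is judged:
On the way, in this order (a step that is already met when the one before it is completed fails the run):
1. every faulty tile lies in the reclaim crate, before the handwheel has been wound (x of tile_corner in the frame of crate between -0.07 and 0.07 m and y of tile_corner in the frame of crate between -0.07 and 0.07 m and z of tile_corner in the frame of crate between 0 and 0.075 m and x of tile_short in the frame of crate between -0.07 and 0.07 m and y of tile_short in the frame of crate between -0.07 and 0.07 m and z of tile_short in the frame of crate between 0 and 0.075 m and x of tile_notch in the frame of crate between -0.07 and 0.07 m and y of tile_notch in the frame of crate between -0.07 and 0.07 m and z of tile_notch in the frame of crate between 0 and 0.075 m and value of joint wheel below 0.4 rad), for 0.2 s.
2. the handwheel's pointer stands at the black mark (horizontal distance between pointer and mark_tip below 0.01 m), for 0.3 s.
At the end, for the whole second after the job is handed in: Faulty tiles in the crate; sound tiles flat on the tray; each gauge flat in the slot of its colour (centre within 16 mm lengthwise, 14 mm across of the slot's centre); pointer end within 10 mm, seen from above, of the black mark, wheel still. Absent things do not count (x of tile_corner in the frame of crate between -0.07 and 0.07 m and y of tile_corner in the frame of crate between -0.07 and 0.07 m and z of tile_corner in the frame of crate between 0 and 0.075 m and x of tile_short in the frame of crate between -0.07 and 0.07 m and y of tile_short in the frame of crate between -0.07 and 0.07 m and z of tile_short in the frame of crate between 0 and 0.075 m and x of tile_notch in the frame of crate between -0.07 and 0.07 m and y of tile_notch in the frame of crate between -0.07 and 0.07 m and z of tile_notch in the frame of crate between 0 and 0.075 m and horizontal distance between pointer and mark_tip below 0.01 m and velocity of joint wheel between -0.05 and 0.05 rad/s and x of tile_a in the frame of tray_top between -0.1 and 0.1 m and y of tile_a in the frame of tray_top between -0.13 and 0.13 m and z of tile_a in the frame of tray_top between 0 and 0.02 m and x of tile_b in the frame of tray_top between -0.1 and 0.1 m and y of tile_b in the frame of tray_top between -0.13 and 0.13 m and z of tile_b in the frame of tray_top between 0 and 0.02 m and x of tile_c in the frame of tray_top between -0.1 and 0.1 m and y of tile_c in the frame of tray_top between -0.13 and 0.13 m and z of tile_c in the frame of tray_top between 0 and 0.02 m and x of gauge_blue in the frame of slot_blue between -0.016 and 0.016 m and y of gauge_blue in the frame of slot_blue between -0.014 and 0.014 m and z of gauge_blue in the frame of slot_blue between 0.012 and 0.028 m and linear speed of each of gauge_blue, gauge_yellow, gauge_green below 0.03 m/s and x of gauge_yellow in the frame of slot_yellow between -0.016 and 0.016 m and y of gauge_yellow in the frame of slot_yellow between -0.014 and 0.014 m and z of gauge_yellow in the frame of slot_yellow between 0.012 and 0.028 m and x of gauge_green in the frame of slot_green between -0.016 and 0.016 m and y of gauge_green in the frame of slot_green between -0.014 and 0.014 m and z of gauge_green in the frame of slot_green between 0.012 and 0.028 m); the robot touches nothing.
It fails at once if the jar is knocked or moved by more than 30 mm (distance of jar from where it was at the start of the episode above 0.03 m).
It fails at once if the mug is knocked or moved by more than 30 mm (distance of mug from where it was at the start of the episode above 0.03 m).
It fails at once if the stamp is knocked or moved by more than 30 mm (distance of stamp from where it was at the start of the episode above 0.03 m).
Of tile_corner, tile_short, tile_notch only 2 to 3 are there at a start; the rules pass over those that are not, and their reading is None.
Of tile_a, tile_b, tile_c only 2 to 3 are there at a start; the rules pass over those that are not, and their reading is None.
Of gauge_blue, gauge_yellow, gauge_green only 2 to 3 are there at a start; the rules pass over those that are not, and their reading is None.
At some moment in a run one of gauge_blue, gauge_yellow, gauge_green may be knocked a few centimetres aside while the robot is not near it.
Once in a run the grip may slacken for a moment while it holds something.
It also fails if it takes over 208 s, if anything falls off the work surface, if the arm or the gripper's body presses on something with over 40 N, if the wrist force passes 120 N, or if a joint passes its speed limit or range.

ROBOT

A 7-joint arm with a two-finger parallel gripper is mounted at the origin on the work surface. World frame = base frame: x ahead of the robot, y to its left, z up, the work surface at z = 0. Lengths are in m, angles in rad, forces in N, time in s.
With the tool pointing down it reaches from about 0.425 to 0.875 m from the base axis. Payload 4.7 kg.
Tool frame: the origin (TCP) lies between the finger pads; the fingertips stand 19 mm ahead of it and the grasp point (between the pads) is the TCP (ctrl.tip_extent is the distance from the TCP to the fingertips, in m); z points along the fingers, y is the line along which they close (so a half turn about z gives the same grasp; the last joint's range is limited). The gripper opens to 87 mm and grips with 3 to 60 N. Pads are 19 mm wide; open, the fingers measure 117 mm over their backs; the gripper's body (75 mm by 190 mm) begins 51 mm behind the grasp point.
Start: joints at [1.356, 0.321, -0.07, 1.45, 0.023, 1.371, -0.057], TCP at [0.147, -0.633, 0.242] pointing down, gripper open.
Joint ranges: [-2.86, 2.86], [-0.3, 2.09], [-1.38, 1.24], [0.06, 2.45], [-1.56, 4.7], [0.09, 2.05], [-2.69, 2.69]. Speed limits (rad/s): [2.57, 2.57, 3.14, 3.14, 3.14, 3.14, 3.14].

INTERFACE

Orientations are given as a rotation vector (axis times angle).
In Python, from bench import ctrl gives the robot as it stands.
- The arm moves only by the shell command python3 -m crank 'ROWS' [OPENING] [FORCE]. ROWS is JSON, a list of rows, each an object of numbers: "tx", "ty", "tz": the shift along the tool's x, y, z in mm; "turn": the turn about the tool's z in units of 5 degrees (1.0 is 5 degrees). In form: [{"tx": .., "ty": .., "tz": .., "turn": ..}, ...]. A call has 1 to 5 rows; each row is the pose to reach, as a shift and turn from the pose commanded when the call began, along the tool's axes at that moment; what a row does not reach only later rows make up. A row lasts 1/8 s, in which the tool goes at most 62.5 mm and 10.7 degrees, less where a joint would pass 70% of its speed; a pose out of reach is approached as far as the arm can. A call with a gripper value outside its range is refused whole. OPENING is the finger opening in mm, from 0 to 87, set as the call begins (- or left out, the last holds). The fingers move at their own pace and stop on an object; FORCE is the grip in N (left out, the last holds). Time passes only in rows, so rows that repeat a pose let the fingers close. It gives the time, the measured TCP pose, the force, the opening and the grip force at its end, in the units of the state.
- ctrl.get_state(): the state, without advancing time (a new reading comes with each control period).
- ctrl.get_image(name): name is "scene" or "top" or "wrist"; returns (picture, depth): 480x640x3 uint8, red, green, blue; 480x640 float32, m along the optical axis (not along the pixel's ray), 0 where there is no reading.
- ctrl.camera_model(name): a dict with "intrinsics" (3x3 intrinsics, pixels), "origin" and "orientation" of the camera in the world. Camera axes: x right, y down, z forward; pixel columns grow to the right and rows downward; lengths in m; the calibration is good to about 2 mm. A picture is of the moment at which its call begins: read the wrist's pose just before it. camera_model takes no time and is no camera call; for the wrist camera it gives the pose at the moment of the call.
- ctrl.close_job(): hands the job in; it is judged then, once.
Trained networks look in the newest picture that a camera, given by its name, has taken for a name from the list of things; names that differ only in an ending like _2 or _b are one class to them, and where a whole thing is asked for, a point or a joint stands for the part that bears it (a point fixed in the world has none). Each returns a list of dicts, best first, with "confidence" (0 to 1); they miss things now and then, are a little off and sometimes report something else, mostly with a low value. They report only what shows in the picture. A call takes as long as a camera call. They do not tell look-alikes from the thing itself.
- ctrl.recognise(camera, query): "xyz" ([x, y, z] in m, in world coordinates, good to about 4 mm: the middle of the surface that is visible of it).
- ctrl.mark_of(camera, query): "xyz" ([x, y, z] in m, in world coordinates, good to about 4 mm: a listed point, or the origin of a listed thing).
The state is a dict: "time": time; "joint_positions": joint angles; "qd": joint speeds; "joint_torque": joint torques, N m; "position": TCP position; "tool_rot": TCP orientation; "ft_force": force on the tool from outside, world axes, zero at the start; "torque": the same for the moment, N m; "grip_width": opening from 0.0 (shut) to 1.0 (fully open); "grip_force": force on a finger pad.
Only numpy, scipy, OpenCV 4.12 (cv2) and the standard library are available. Lean on these libraries where they do the work, as an engineer would, in place of code of your own. Each camera call takes 0.05 s, during which the arm holds its last target. There are 200 camera calls.

## Working session

There is one attempt and no reset: what is moved stays moved. The work goes in short steps, Python scripts to look and compute and a shell command to move; the robot and the scene stay as the last step left them, time stands still between calls to the robot, and variables do not carry over. Pictures are saved under pics/ and viewed, at most 14 in all, crops included, and the job is handed in when it is done.

```bash
ls; mkdir -p pics
python3 - <<'E'
from bench import ctrl
import cv2,numpy as np
print(ctrl.get_state())
for n in("scene","top"):
    im,d=ctrl.get_image(n); cv2.imwrite(f"pics/{n}0.png",im[:,:,::-1]); np.savez(f"pics/{n}0.npz",im=im,d=d)
    m=ctrl.camera_model(n);print(n,m)
E
```

```text
pics
{'time': 0.0, 'joint_positions': array([ 1.35610736,  0.32183571, -0.07006497,  1.4516681 ,  0.02262613,
        1.37080518, -0.05687959]), 'qd': array([ 0.00029492, -0.00167931,  0.00024265, -0.00071675, -0.00088809,
        0.00124053,  0.0002564 ]), 'joint_torque': array([ 3.62542796e-04, -4.91284382e+01, -4.03770134e-01, -3.12527740e+01,
       -6.39860937e-02,  4.36292519e-02,  1.52546654e-04]), 'position': array([ 0.14723374, -0.63257384,  0.24045655]), 'tool_rot': array([-3.11916716e+00, -3.58439064e-01,  5.48133061e-04]), 'ft_force': array([ 0.7496202 , -0.18787096, -0.3591697 ]), 'torque': array([-0.0049248 , -0.07210284, -0.02582328]), 'grip_force': 0.0, 'grip_width': 0.9978719900002907}
scene {'intrinsics': array([[476.69954364,   0.        , 324.278062  ],
       [  0.        , 476.69954364, 244.07567875],
       [  0.        ,   0.        ,   1.        ]]), 'origin': array([1.40305562, 0.0359009 , 1.22078819]), 'orientation': array([-1.73835786, -1.97930347,  0.64925399])}
top {'intrinsics': array([[603.31360636,   0.        , 321.84380971],
       [  0.        , 603.31360636, 239.26456402],
       [  0.        ,   0.        ,   1.        ]]), 'origin': array([ 0.25089291, -0.07459011,  1.65871198]), 'orientation': array([-2.13276377,  2.09135245, -0.2057825 ])}
```

View pics/top0.png

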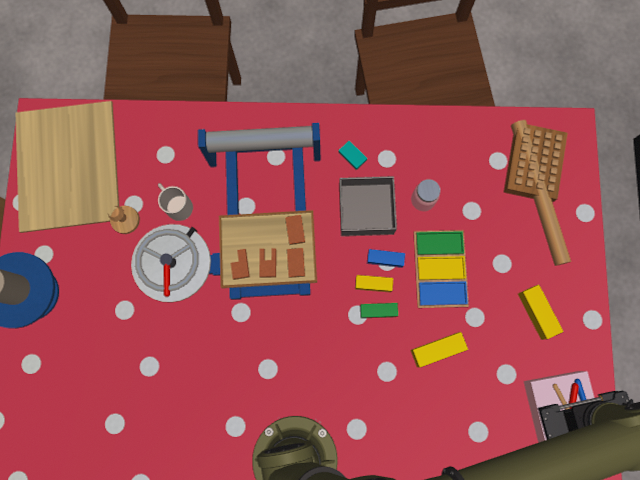

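View pics/scene0.png

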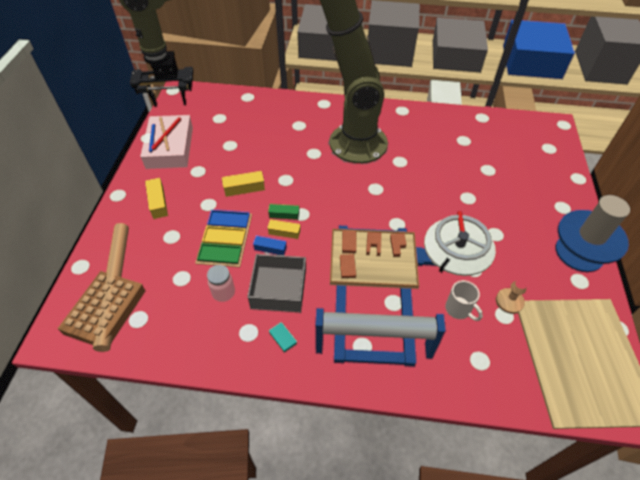

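The top view shows tiles at (240,263) corner missing, (268,262) notched, and (296,262) and (295,229) apparently whole. The crate is at (367,206). The slots are green (440,243), yellow (441,268) and blue (443,293).

Things that could be mistaken for what I want:
- **Yellow bars:** (375,283) is the smallest; (440,349) and (541,312) are larger.
- **Tile look-alike:** the turquoise tile at (352,154).

Next I'll measure these in world axes and check the choice in one close crop.

```bash
cat > h.py <<'E'
import numpy as np,cv2
from scipy.spatial.transform import Rotation as R
def cam(ctrl,n): 
    m=ctrl.camera_model(n); return m["intrinsics"],np.array(m["origin"]),R.from_rotvec(m["orientation"]).as_matrix()
def world(d,c):
    K,o,M=c; v,u=np.indices(d.shape); p=np.stack([(u-K[0,2])/K[0,0]*d,(v-K[1,2])/K[1,1]*d,d],-1); W=p@M.T+o; W[d<=0]=np.nan; return W
def pix(p,c):
    K,o,M=c; q=K@(M.T@(np.asarray(p,float)-o)); return q[:2]/q[2]
def onplane(px,z,c):
    K,o,M=c; px=np.asarray(px,float).reshape(-1,2); r=np.c_[px,np.ones(len(px))]@np.linalg.inv(K).T@M.T
    return o+r*((z-o[2])/r[:,2])[:,None]
def rect(im,c,x0,x1,y0,y1,z,s=1000.):
    # metric view: up=+x, left=+y ; s px per m
    w=np.float32([[x1,y1],[x1,y0],[x0,y0],[x0,y1]]); P=np.float32([pix([a,b,z],c) for a,b in w])
    W,H=int((y1-y0)*s),int((x1-x0)*s)
    return cv2.warpPerspective(im,cv2.getPerspectiveTransform(P,np.float32([[0,0],[W,0],[W,H],[0,H]])),(W,H),flags=cv2.INTER_CUBIC)
COL={'blue':(100,130),'yellow':(20,32),'green':(50,80),'tile':(3,14),'turq':(81,95)}
def blobs(im,W,name,zlo,zhi,z,c,amin=60,S=(110,60)):
    h=cv2.cvtColor(im,cv2.COLOR_RGB2HSV); lo,hi=COL[name]
    m=((h[...,0]>=lo)&(h[...,0]<=hi)&(h[...,1]>S[0])&(h[...,2]>S[1])&(W[...,2]>zlo)&(W[...,2]<zhi)).astype(np.uint8)
    n,l,st,_=cv2.connectedComponentsWithStats(m,connectivity=4)
    out=[]
    for i in range(1,n):
        if st[i,4]<amin: continue
        vu=np.argwhere(l==i); p=onplane(vu[:,::-1],z,c)[:,:2]
        (cx,cy),(a,b),t=cv2.minAreaRect(np.float32(p*1000))
        if a<b: a,b,t=b,a,t+90
        out.append(dict(px=vu.mean(0)[::-1].round(),c=(round(cx),round(cy)),size=(round(a),round(b)),ang=round((t+90)%180-90,1),n=len(vu),z=round(float(np.nanmedian(W[l==i][:,2])),3)))
    return out
E
python3 - <<'E'
from h import *
from bench import ctrl
f=np.load("pics/top0.npz");im,d=f["im"],f["d"];c=cam(ctrl,"top");W=world(d,c)
for n,zl,zh,z in[('blue',.02,.05,.036),('yellow',.02,.06,.036),('green',.02,.05,.036),('tile',.048,.075,.062),('blue',.004,.024,.015),('yellow',.004,.024,.015),('green',.004,.024,.015),('turq',.005,.05,.02)]:
    for b in blobs(im,W,n,zl,zh,z,c): print(n,b)
for q in("hub","pointer","mark_tip","press","tray_top","crate","tile_corner","tile_notch","tile_short","tile_a","slot_blue","slot_yellow","slot_green","jar","mug","stamp"):
    print(q,[(np.round(r["xyz"],3).tolist(),round(r["confidence"],2)) for r in ctrl.mark_of("top",q)][:4])
r=rect(im,c,.38,.66,-.30,.35,.062,1200);cv2.imwrite("pics/r0.png",r[:,:,::-1]);print(r.shape)
E
```

```text
blue {'px': array([299., 179.]), 'c': (755, 9), 'size': (182, 28), 'ang': 5.0, 'n': 578, 'z': 0.029}
blue {'px': array([232., 182.]), 'c': (741, 196), 'size': (183, 28), 'ang': 4.5, 'n': 593, 'z': 0.028}
blue {'px': array([386., 258.]), 'c': (534, -235), 'size': (98, 38), 'ang': 84.3, 'n': 481, 'z': 0.035}
blue {'px': array([215., 263.]), 'c': (509, 230), 'size': (58, 22), 'ang': 3.3, 'n': 121, 'z': 0.024}
blue {'px': array([304., 289.]), 'c': (444, -10), 'size': (35, 27), 'ang': -88.9, 'n': 123, 'z': 0.028}
blue {'px': array([235., 293.]), 'c': (431, 169), 'size': (32, 30), 'ang': -87.1, 'n': 112, 'z': 0.028}
yellow {'px': array([374., 283.]), 'c': (464, -202), 'size': (98, 37), 'ang': 86.3, 'n': 495, 'z': 0.035}
yellow {'px': array([541., 312.]), 'c': (395, -648), 'size': (138, 60), 'ang': 25.0, 'n': 1134, 'z': 0.047}
yellow {'px': array([439., 349.]), 'c': (291, -375), 'size': (142, 50), 'ang': -69.0, 'n': 1017, 'z': 0.048}
green {'px': array([379., 310.]), 'c': (392, -216), 'size': (97, 35), 'ang': -86.8, 'n': 479, 'z': 0.035}
tile {'px': array([295., 229.]), 'c': (603, 15), 'siz
[... 1122 characters left out ...]
 0.3)]
press [([0.55, 0.087, 0.002], 0.94), ([0.51, 0.008, 0.051], 0.47), ([0.411, 0.332, 0.119], 0.23)]
tray_top [([0.548, 0.093, 0.043], 0.86)]
crate [([0.68, -0.183, -0.002], 0.7), ([0.501, 0.343, 0.12], 0.22)]
tile_corner [([0.503, 0.166, 0.051], 0.84)]
tile_notch [([0.515, 0.084, 0.051], 0.57)]
tile_short [([0.581, -0.385, 0.013], 0.33)]
tile_a [([0.837, -0.141, 0.007], 0.72), ([0.605, 0.017, 0.058], 0.68), ([0.512, 0.008, 0.053], 0.61)]
slot_blue [([0.438, -0.395, 0.003], 0.93)]
slot_yellow [([0.515, -0.387, 0.008], 0.81)]
slot_green [([0.582, -0.387, 0.007], 0.72)]
jar [([0.708, -0.343, 0.0], 0.77)]
mug [([0.67, 0.35, -0.002], 0.57)]
stamp [([0.639, 0.501, 0.002], 0.66)]
(336, 779, 3)
```

View pics/r0.png

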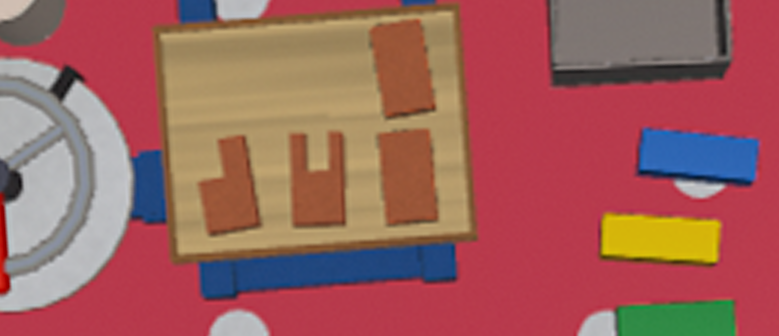

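The crop confirms the faulty tiles: corner at crop (230,185), notch at (318,180). Both right-hand tiles measure 76x44, so they are sound, and there is no short tile. The smallest yellow (98x37 mm, 35 mm high) at (464,-202) is the right one. I'll take the notch tile first.

```bash
cat > go.py <<'E'
import sys
from h import *
from bench import ctrl
def go(x,y,z,phi=None,s=None):
    """target TCP in mm; phi = direction (deg, world) of closing axis; prints shift in tool axes"""
    s=s or ctrl.get_state(); M=R.from_rotvec(s["tool_rot"]).as_matrix(); p=np.array(s["position"])*1000
    t=M.T@(np.array([x,y,z])-p); cur=np.degrees(np.arctan2(M[1,1],M[0,1])); tu=0
    if phi is not None: tu=-((phi-cur+90)%180-90)/5
    print("tcp",p.round(1),"closing",round(cur,1),"tilt",M[:,2].round(3),"-> tx %.1f ty %.1f tz %.1f turn %.2f"%(*t,tu),"j7",round(s["joint_positions"][6],2),"F",np.round(s["ft_force"],1),"grip",round(s["grip_width"]*87,1),round(s["grip_force"],1),"t",round(s["time"],1))
a=[float(v) for v in sys.argv[1:]]
if a: go(*a)
E
python3 go.py 495 85 200 92
```

```text
tcp [ 147.4 -633.1  241.6] closing -76.9 tilt [-0. -0. -1.] -> tx 501.4 ty -620.5 tz 41.5 turn 2.22 j7 -0.06 F [-0.6  0.1  0.2] grip 87.2 0.0 t 0.9
```

```bash
python3 -m crank '[{"tx":60,"ty":-20,"tz":0,"turn":0},{"tx":115,"ty":-45,"tz":0,"turn":0},{"tx":170,"ty":-75,"tz":0,"turn":0},{"tx":220,"ty":-110,"tz":0,"turn":0},{"tx":265,"ty":-150,"tz":0,"turn":0}]' 60
python3 -m crank '[{"tx":40,"ty":-50},{"tx":80,"ty":-100},{"tx":115,"ty":-150},{"tx":145,"ty":-200},{"tx":175,"ty":-250}]'
python3 -m crank '[{"tx":20,"ty":-55},{"tx":40,"ty":-110},{"tx":50,"ty":-165},{"tx":61,"ty":-220},{"tx":61,"ty":-220}]'
python3 go.py 495 85 130 92
```

```text
time: 1.52
position: [0.3731, -0.4252, 0.2417]
tool_rot: [3.12, 0.36, 0.001]
ft_force: [0.0, -0.2, 0.1]
grip_width: 0.693
grip_force: 0.0
tcp [ 373.1 -425.2  241.7] closing -76.9 tilt [ 0.001 -0.    -1.   ] -> tx 234.7 ty -469.1 tz 111.5 turn 2.23 j7 -0.57 F [ 0.  -0.2  0.1] grip 60.3 0.0 t 1.5$[0]: bad value
$[0]: bad value
```

```bash
python3 -m crank '[{"tx":40,"ty":-45,"tz":0,"turn":0},{"tx":80,"ty":-90,"tz":0,"turn":0},{"tx":115,"ty":-140,"tz":0,"turn":0},{"tx":145,"ty":-190,"tz":0,"turn":0},{"tx":170,"ty":-240,"tz":0,"turn":0}]' >/dev/null
python3 -m crank '[{"tx":20,"ty":-55,"tz":0,"turn":0},{"tx":40,"ty":-110,"tz":10,"turn":1},{"tx":50,"ty":-165,"tz":30,"turn":2.2},{"tx":65,"ty":-229,"tz":50,"turn":2.2},{"tx":65,"ty":-229,"tz":80,"turn":2.2}]' >/dev/null
python3 -m crank '[{"tx":0,"ty":0,"tz":0,"turn":0},{"tx":0,"ty":0,"tz":0,"turn":0}]'
python3 go.py 495 85 64 92
python3 - <<'E'
from h import *
from bench import ctrl
for n in("top","wrist"):
    im,d=ctrl.get_image(n);c=cam(ctrl,n);W=world(d,c);print(n)
    for b in blobs(im,W,'tile',.048,.075,.062,c): print(b)
cv2.imwrite("pics/w1.png",im[:,:,::-1])
E
```

```text
time: 3.02
position: [0.4947, 0.0822, 0.1625]
tool_rot: [3.141, 0.055, 0.002]
ft_force: [0.4, -0.4, -0.4]
grip_width: 0.689
grip_force: 0.0
tcp [494.7  82.2 162.5] closing -88.0 tilt [ 0.001 -0.    -1.   ] -> tx 0.3 ty -2.9 tz 98.5 turn 0.00 j7 -1.81 F [ 0.4 -0.4 -0.4] grip 59.9 0.0 t 3.0
top
{'px': array([295., 228.]), 'c': (604, 15), 'size': (77, 44), 'ang': 9.1, 'n': 398, 'z': 0.061}
{'px': array([298., 268.]), 'c': (513, 8), 'size': (76, 43), 'ang': 1.5, 'n': 127, 'z': 0.06}
wrist
{'px': array([451.,  64.]), 'c': (601, 16), 'size': (69, 46), 'ang': 10.0, 'n': 11172, 'z': 0.062}
{'px': array([197., 229.]), 'c': (507, 161), 'size': (77, 48), 'ang': 10.1, 'n': 7757, 'z': 0.062}
{'px': array([316., 225.]), 'c': (512, 86), 'size': (77, 44), 'ang': 1.7, 'n': 7355, 'z': 0.062}
{'px': array([440., 218.]), 'c': (514, 12), 'size': (77, 46), 'ang': 5.4, 'n': 9300, 'z': 0.062}
```

View pics/w1.png

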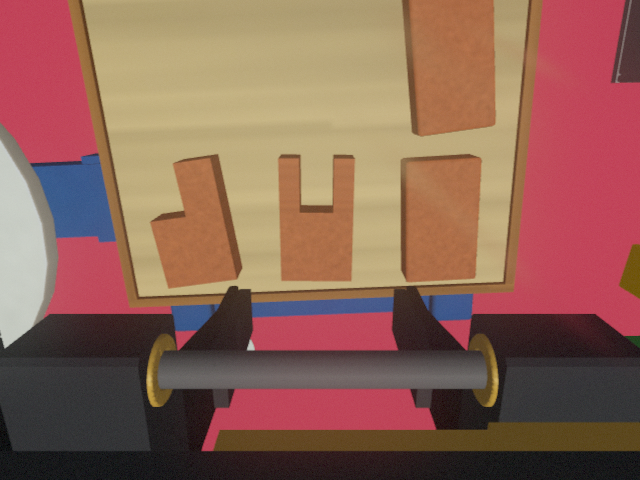

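The wrist view shows the notch tile at (316,225) and the corner tile at (197,229), both matching the top camera. Descending on the notch tile.

```bash
python3 -m crank '[{"tx":1,"ty":-3,"tz":30,"turn":0},{"tx":1,"ty":-3,"tz":60,"turn":0},{"tx":1,"ty":-3,"tz":85,"turn":0},{"tx":1,"ty":-3,"tz":97,"turn":0},{"tx":1,"ty":-3,"tz":97,"turn":0}]' >/dev/null
python3 go.py 496 85 64 92
python3 -m crank '[{"tx":0,"ty":0,"tz":0,"turn":0},{"tx":0,"ty":0,"tz":0,"turn":0},{"tx":0,"ty":0,"tz":0,"turn":0},{"tx":0,"ty":0,"tz":0,"turn":0}]' 30 30
python3 -m crank '[{"tx":0,"ty":0,"tz":-20,"turn":0},{"tx":0,"ty":0,"tz":-50,"turn":0},{"tx":0,"ty":0,"tz":-90,"turn":0},{"tx":0,"ty":0,"tz":-110,"turn":0},{"tx":0,"ty":0,"tz":-110,"turn":0}]'
python3 go.py 664 -183 130 92
```

```text
tcp [495.   85.7  64.6] closing -87.9 tilt [-0. -0. -1.] -> tx 1.0 ty 0.8 tz 0.6 turn 0.01 j7 -1.91 F [-0.2  0.1  0.6] grip 60.2 0.0 t 3.8
time: 4.25
position: [0.4956, 0.0862, 0.0654]
tool_rot: [3.141, 0.058, 0.002]
ft_force: [-0.9, -0.9, 5.6]
grip_width: 0.5
grip_force: 30.0
time: 4.88
position: [0.4957, 0.0864, 0.1756]
tool_rot: [3.141, 0.058, 0.005]
ft_force: [0.5, -0.1, -1.8]
grip_width: 0.498
grip_force: 30.0
tcp [495.7  86.4 175.6] closing -87.9 tilt [ 0.003 -0.    -1.   ] -> tx 158.1 ty 275.4 tz 46.2 turn 0.02 j7 -1.81 F [ 0.5 -0.1 -1.8] grip 43.3 30.0 t 4.9
```

```bash
python3 -c "
from h import *
from bench import ctrl
print(onplane([(340,178),(395,178),(396,235),(340,235)],.07,cam(ctrl,'top')).round(3))"
python3 -m crank '[{"tx":32,"ty":50,"tz":0,"turn":0},{"tx":64,"ty":102,"tz":0,"turn":0},{"tx":96,"ty":156,"tz":0,"turn":0},{"tx":128,"ty":210,"tz":0,"turn":0},{"tx":158,"ty":260,"tz":0,"turn":0}]' >/dev/null
python3 -m crank '[{"tx":0,"ty":15,"tz":20,"turn":0},{"tx":0,"ty":15,"tz":46,"turn":0},{"tx":0,"ty":15,"tz":46,"turn":0}]'
python3 go.py 664 -183 36 92
```

```text
[[ 0.748 -0.106  0.07 ]
 [ 0.751 -0.257  0.07 ]
 [ 0.591 -0.259  0.07 ]
 [ 0.588 -0.108  0.07 ]]
time: 5.88
position: [0.6597, -0.1814, 0.1237]
tool_rot: [-3.138, -0.059, 0.013]
ft_force: [-0.1, -0.3, -0.7]
grip_width: 0.504
grip_force: 30.0
tcp [ 659.7 -181.4  123.7] closing -87.8 tilt [-0.008  0.003 -1.   ] -> tx 4.9 ty 2.1 tz 87.7 turn 0.03 j7 -1.48 F [-0.1 -0.3 -0.7] grip 43.8 30.0 t 5.9
```

```bash
python3 -m crank '[{"tx":0,"ty":1,"tz":25,"turn":0},{"tx":0,"ty":1,"tz":50,"turn":0},{"tx":0,"ty":1,"tz":75,"turn":0},{"tx":0,"ty":1,"tz":86,"turn":0},{"tx":0,"ty":1,"tz":86,"turn":0}]'
python3 -m crank '[{"tx":0,"ty":0,"tz":0,"turn":0},{"tx":0,"ty":0,"tz":0,"turn":0},{"tx":0,"ty":0,"tz":0,"turn":0}]' 60
python3 -m crank '[{"tx":0,"ty":0,"tz":-20,"turn":0},{"tx":0,"ty":0,"tz":-50,"turn":0},{"tx":0,"ty":0,"tz":-90,"turn":0},{"tx":0,"ty":0,"tz":-130,"turn":0},{"tx":0,"ty":0,"tz":-140,"turn":0}]'
python3 - <<'E'
from h import *
from bench import ctrl
im,d=ctrl.get_image("wrist");c=cam(ctrl,"wrist");W=world(d,c)
for b in blobs(im,W,'tile',.0,.1,.026,c): print(b)
E
python3 go.py 490 149 160 98
```

```text
time: 6.5
position: [0.6625, -0.1831, 0.0422]
tool_rot: [-3.141, -0.059, 0.002]
ft_force: [0.2, 0.2, -0.6]
grip_width: 0.506
grip_force: 30.0
time: 6.88
position: [0.6635, -0.1839, 0.0435]
tool_rot: [3.14, 0.058, 0.002]
ft_force: [-0.5, 0.1, 0.9]
grip_width: 0.675
grip_force: 0.0
time: 7.5
position: [0.665, -0.1838, 0.1879]
tool_rot: [3.139, 0.058, 0.011]
ft_force: [1.7, -0.1, -0.1]
grip_width: 0.689
grip_force: 0.0
{'px': array([321., 206.]), 'c': (680, -183), 'size': (77, 43), 'ang': 2.0, 'n': 4832, 'z': 0.025}
{'px': array([109., 260.]), 'c': (626, -23), 'size': (81, 32), 'ang': 28.6, 'n': 339, 'z': 0.043}
{'px': array([ 38., 287.]), 'c': (598, 35), 'size': (70, 62), 'ang': 10.1, 'n': 5152, 'z': 0.062}
{'px': array([513., 277.]), 'c': (627, -340), 'size': (76, 17), 'ang': -73.5, 'n': 185, 'z': 0.003}
tcp [ 664.7 -183.9  187.3] closing -87.9 tilt [ 0.006 -0.002 -1.   ] -> tx -162.4 ty -339.2 tz 25.6 turn -1.18 j7 -1.47 F [ 0.7 -0.1  0.8] grip 60.1 0.0 t 7.5
```

```bash
python3 -m crank '[{"tx":-30,"ty":-55,"tz":0,"turn":0},{"tx":-60,"ty":-110,"tz":0,"turn":0},{"tx":-85,"ty":-165,"tz":0,"turn":0},{"tx":-110,"ty":-220,"tz":0,"turn":-0.6},{"tx":-135,"ty":-275,"tz":0,"turn":-1.2}]' 87 >/dev/null
python3 -m crank '[{"tx":-12,"ty":-35,"tz":0,"turn":0},{"tx":-20,"ty":-65,"tz":25,"turn":0},{"tx":-20,"ty":-65,"tz":25,"turn":0}]' >/dev/null
python3 go.py 490 149 64 98
```

```text
tcp [485.8 149.7 155.4] closing -81.6 tilt [-0.005 -0.    -1.   ] -> tx 4.5 ty 1.3 tz 91.4 turn 0.08 j7 -1.86 F [ 1.1 -0.5  0.5] grip 87.3 0.0 t 8.6
```

```bash
python3 -m crank '[{"tx":4,"ty":1,"tz":30,"turn":0},{"tx":4,"ty":1,"tz":55,"turn":0},{"tx":4,"ty":1,"tz":80,"turn":0},{"tx":4,"ty":1,"tz":91,"turn":0},{"tx":4,"ty":1,"tz":91,"turn":0}]' >/dev/null
python3 go.py 490 149 64 98
python3 -m crank '[{"tx":0,"ty":0,"tz":0,"turn":0},{"tx":0,"ty":0,"tz":0,"turn":0},{"tx":0,"ty":0,"tz":0,"turn":0},{"tx":0,"ty":0,"tz":0,"turn":0},{"tx":0,"ty":0,"tz":0,"turn":0}]' 30 30
python3 -m crank '[{"tx":0,"ty":0,"tz":-20,"turn":0},{"tx":0,"ty":0,"tz":-50,"turn":0},{"tx":0,"ty":0,"tz":-90,"turn":0},{"tx":0,"ty":0,"tz":-110,"turn":0},{"tx":0,"ty":0,"tz":-110,"turn":0}]'
python3 go.py 662 -183 130 92
```

```text
tcp [492.8 146.5  66. ] closing -81.9 tilt [-0.002 -0.    -1.   ] -> tx -2.4 ty -2.9 tz 2.0 turn 0.01 j7 -1.95 F [ 0.4  0.1 -0.6] grip 87.0 0.0 t 9.2
time: 9.8
position: [0.4931, 0.1474, 0.0667]
tool_rot: [-3.134, -0.222, -0.0]
ft_force: [0.4, 0.3, 0.6]
grip_width: 0.519
grip_force: 0.4
time: 10.42
position: [0.4943, 0.1474, 0.179]
tool_rot: [3.133, 0.222, 0.007]
ft_force: [-0.3, 0.1, -1.4]
grip_width: 0.504
grip_force: 29.7
tcp [494.3 147.4 179. ] closing -81.9 tilt [ 0.004 -0.    -1.   ] -> tx 119.3 ty 350.7 tz 49.8 turn 1.22 j7 -1.85 F [-0.3  0.1 -1.4] grip 43.8 29.7 t 10.4
```

```bash
python3 -m crank '[{"tx":20,"ty":55,"tz":0,"turn":0},{"tx":40,"ty":110,"tz":0,"turn":0},{"tx":60,"ty":165,"tz":0,"turn":0},{"tx":80,"ty":220,"tz":0,"turn":0.6},{"tx":100,"ty":275,"tz":0,"turn":1.2}]' >/dev/null
python3 -m crank '[{"tx":8,"ty":45,"tz":0,"turn":0},{"tx":11,"ty":78,"tz":20,"turn":0},{"tx":11,"ty":78,"tz":50,"turn":0},{"tx":11,"ty":78,"tz":50,"turn":0}]' > /dev/null
python3 go.py 662 -183 64 92
```

```text
tcp [ 641.8 -188.4  122.4] closing -87.9 tilt [-0.008  0.003 -1.   ] -> tx 20.9 ty -4.5 tz 58.2 turn 0.02 j7 -1.47 F [ 0.6  0.7 -0.6] grip 44.1 29.7 t 11.6
```

```bash
python3 -m crank '[{"tx":20,"ty":-5,"tz":10,"turn":0},{"tx":20,"ty":-5,"tz":30,"turn":0},{"tx":20,"ty":-5,"tz":48,"turn":0},{"tx":20,"ty":-5,"tz":56,"turn":0},{"tx":20,"ty":-5,"tz":56,"turn":0}]'
python3 -m crank '[{"tx":0,"ty":0,"tz":0,"turn":0},{"tx":0,"ty":0,"tz":0,"turn":0},{"tx":0,"ty":0,"tz":0,"turn":0}]' 60
python3 -m crank '[{"tx":0,"ty":0,"tz":-20,"turn":0},{"tx":0,"ty":0,"tz":-50,"turn":0},{"tx":0,"ty":0,"tz":-90,"turn":0},{"tx":0,"ty":0,"tz":-130,"turn":0},{"tx":0,"ty":0,"tz":-130,"turn":0}]'
python3 - <<'E'
from h import *
from bench import ctrl
im,d=ctrl.get_image("wrist");c=cam(ctrl,"wrist");W=world(d,c)
for b in blobs(im,W,'tile',.0,.1,.046,c): print(b)
cv2.imwrite("pics/w2.png",im[:,:,::-1])
im,d=ctrl.get_image("top");c=cam(ctrl,"top");W=world(d,c)
for n in('blue','yellow','green'): 
    for b in blobs(im,W,n,.03,.05,.036,c): print(n,b)
E
python3 go.py 534 -232 160 175
```

```text
time: 12.18
position: [0.6635, -0.1831, 0.0696]
tool_rot: [-3.141, -0.057, 0.003]
ft_force: [0.7, 0.1, -1.7]
grip_width: 0.506
grip_force: 29.7
time: 12.55
position: [0.6649, -0.1829, 0.0713]
tool_rot: [3.141, 0.058, 0.002]
ft_force: [-0.4, 0.1, -0.0]
grip_width: 0.675
grip_force: 0.0
time: 13.18
position: [0.6672, -0.1828, 0.207]
tool_rot: [3.138, 0.058, 0.014]
ft_force: [-0.0, -0.1, 0.1]
grip_width: 0.694
grip_force: 0.0
{'px': array([325., 204.]), 'c': (681, -184), 'size': (77, 43), 'ang': 3.4, 'n': 5422, 'z': 0.042}
{'px': array([109., 251.]), 'c': (640, -20), 'size': (103, 52), 'ang': 47.3, 'n': 393, 'z': 0.041}
{'px': array([ 56., 281.]), 'c': (609, 20), 'size': (61, 57), 'ang': 10.1, 'n': 4965, 'z': 0.06}
yellow {'px': array([541., 312.]), 'c': (396, -650), 'size': (138, 56), 'ang': 24.7, 'n': 745, 'z': 0.046}
yellow {'px': array([438., 349.]), 'c': (291, -376), 'size': (141, 49), 'ang': -69.1, 'n': 638, 'z': 0.047}
tcp [ 664.8 -182.8  202. ] closing -87.9 tilt [ 0.002 -0.001 -1.   ] -> tx -132.6 ty 44.3 tz 41.8 turn -16.58 j7 -1.47 F [-0.3 -0.7  0.1] grip 60.0 0.0 t 13.3
```

View pics/w2.png

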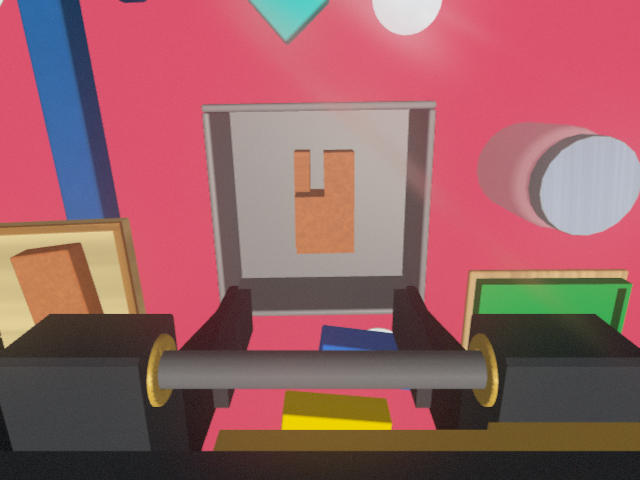

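Both tiles lie in the crate, stacked at about (325,200). Now the blue gauge.

```bash
python3 -m crank '[{"tx":-25,"ty":10,"tz":0,"turn":-2},{"tx":-50,"ty":20,"tz":0,"turn":-4},{"tx":-75,"ty":30,"tz":0,"turn":-6},{"tx":-100,"ty":40,"tz":0,"turn":-8},{"tx":-132,"ty":48,"tz":0,"turn":-10}]' 56 >/dev/null
python3 -m crank '[{"tx":0,"ty":0,"tz":10,"turn":-2},{"tx":0,"ty":0,"tz":20,"turn":-4},{"tx":0,"ty":0,"tz":30,"turn":-6},{"tx":0,"ty":0,"tz":40,"turn":-6.5},{"tx":0,"ty":0,"tz":40,"turn":-6.5}]'
python3 - <<'E'
from h import *
from bench import ctrl
im,d=ctrl.get_image("wrist");c=cam(ctrl,"wrist");W=world(d,c)
for n in('blue','yellow','green'): 
    for b in blobs(im,W,n,.028,.05,.036,c,500): print(n,b)
E
python3 go.py 534 -235 34 174.3
```

```text
time: 14.52
position: [0.5333, -0.2353, 0.1591]
tool_rot: [-2.324, -2.11, 0.001]
ft_force: [0.1, 0.5, -1.1]
grip_width: 0.644
grip_force: 0.0
blue {'px': array([326., 230.]), 'c': (536, -236), 'size': (98, 35), 'ang': 84.5, 'n': 7433, 'z': 0.037}
yellow {'px': array([212., 191.]), 'c': (466, -203), 'size': (100, 37), 'ang': 86.5, 'n': 8707, 'z': 0.037}
green {'px': array([105., 222.]), 'c': (394, -217), 'size': (99, 36), 'ang': -86.8, 'n': 7728, 'z': 0.037}
tcp [ 533.9 -235.4  159.9] closing -5.5 tilt [-0.001  0.001 -1.   ] -> tx 0.4 ty 0.3 tz 125.9 turn 0.04 j7 0.09 F [-0.1  0.3 -0.6] grip 56.1 0.0 t 14.6
```

```bash
python3 -m crank '[{"tx":0,"ty":2,"tz":40,"turn":0},{"tx":0,"ty":2,"tz":75,"turn":0},{"tx":0,"ty":2,"tz":105,"turn":0},{"tx":0,"ty":2,"tz":125,"turn":0},{"tx":0,"ty":2,"tz":125,"turn":0}]' >/dev/null
python3 go.py 536 -236 34
python3 -m crank '[{"tx":0,"ty":0,"tz":0,"turn":0},{"tx":0,"ty":0,"tz":0,"turn":0},{"tx":0,"ty":0,"tz":0,"turn":0},{"tx":0,"ty":0,"tz":0,"turn":0}]' 25 30
python3 -m crank '[{"tx":0,"ty":0,"tz":-20,"turn":0},{"tx":0,"ty":0,"tz":-50,"turn":0},{"tx":0,"ty":0,"tz":-80,"turn":0},{"tx":0,"ty":0,"tz":-100,"turn":0},{"tx":0,"ty":0,"tz":-100,"turn":0}]'
python3 go.py 443 -392 100 1
```

```text
tcp [ 535.6 -235.5   34.5] closing -5.4 tilt [-0.002  0.001 -1.   ] -> tx -0.5 ty 0.5 tz 0.5 turn 0.00 j7 0.0 F [ 0.3 -0.5  0. ] grip 56.1 0.0 t 15.2
time: 15.7
position: [0.5368, -0.2362, 0.0366]
tool_rot: [2.323, 2.113, -0.0]
ft_force: [-0.8, 0.6, 5.0]
grip_width: 0.411
grip_force: 30.0
time: 16.32
position: [0.5374, -0.2362, 0.1374]
tool_rot: [2.321, 2.112, 0.001]
ft_force: [1.3, 0.2, -1.9]
grip_width: 0.414
grip_force: 3.0
tcp [ 537.4 -236.2  137.4] closing -5.4 tilt [ 0.003 -0.002 -1.   ] -> tx -164.0 ty -79.4 tz 37.4 turn -1.28 j7 0.07 F [ 1.3  0.2 -1.9] grip 36.0 3.0 t 16.3
```

The grip has just slackened (3 N). I'll firm it up and check that the gauge is still square in the fingers.

```bash
python3 -m crank '[{"tx":0,"ty":0,"tz":0,"turn":0},{"tx":0,"ty":0,"tz":0,"turn":0},{"tx":0,"ty":0,"tz":0,"turn":0}]' 20 40
python3 - <<'E'
from h import *
from bench import ctrl
im,d=ctrl.get_image("wrist");c=cam(ctrl,"wrist");W=world(d,c)
for z0,z1 in((.0,.05),(.05,.2)):
    for b in blobs(im,W,'blue',z0,z1,.138,c,300): print(z0,b)
cv2.imwrite("pics/w3.png",im[:,:,::-1])
E
```

```text
time: 16.7
position: [0.5358, -0.2356, 0.1346]
tool_rot: [-2.322, -2.114, 0.001]
ft_force: [-0.6, -0.2, -1.0]
grip_width: 0.409
grip_force: 40.0
0.05 {'px': array([322., 275.]), 'c': (538, -213), 'size': (59, 35), 'ang': 84.7, 'n': 14156, 'z': 0.134}
0.05 {'px': array([322., 409.]), 'c': (533, -269), 'size': (34, 19), 'ang': -5.3, 'n': 3494, 'z': 0.134}
```

View pics/w3.png

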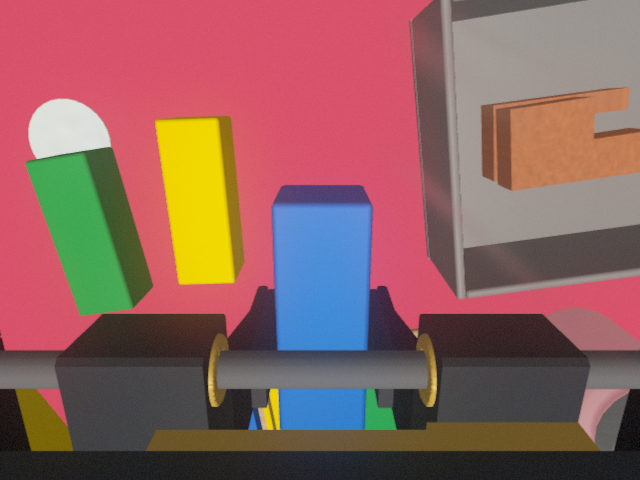

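The blue gauge is still held square at (322,300), with 40 N of grip. On to its slot.

```bash
python3 go.py 443 -393 100 1
python3 -m crank '[{"tx":-40,"ty":-20,"tz":0,"turn":0},{"tx":-80,"ty":-40,"tz":0,"turn":-0.6},{"tx":-120,"ty":-60,"tz":0,"turn":-1.3},{"tx":-164,"ty":-80,"tz":0,"turn":-1.3},{"tx":-164,"ty":-80,"tz":30,"turn":-1.3}]' >/dev/null
python3 -m crank '[{"tx":0,"ty":0,"tz":0,"turn":0},{"tx":0,"ty":0,"tz":0,"turn":0}]'
python3 go.py 443 -393 46 1
```

```text
tcp [ 536.  -235.6  134.8] closing -5.4 tilt [-0.001  0.001 -1.   ] -> tx -165.5 ty -77.7 tz 34.8 turn -1.28 j7 0.07 F [-0.4  0.6 -1.6] grip 35.4 40.0 t 16.8
time: 17.62
position: [0.4423, -0.3906, 0.1061]
tool_rot: [2.198, 2.245, 0.001]
ft_force: [-0.6, -0.5, -0.1]
grip_width: 0.411
grip_force: 40.0
tcp [ 442.3 -390.6  106.1] closing 1.2 tilt [ 0.001  0.    -1.   ] -> tx -2.4 ty 0.6 tz 60.1 turn 0.04 j7 0.49 F [-0.6 -0.5 -0.1] grip 35.7 40.0 t 17.6
```

```bash
python3 -m crank '[{"tx":-2,"ty":0,"tz":25,"turn":0},{"tx":-2,"ty":0,"tz":45,"turn":0},{"tx":-2,"ty":0,"tz":58,"turn":0},{"tx":-2,"ty":0,"tz":59,"turn":0},{"tx":-2,"ty":0,"tz":59,"turn":0}]'
python3 -m crank '[{"tx":0,"ty":0,"tz":0,"turn":0},{"tx":0,"ty":0,"tz":0,"turn":0},{"tx":0,"ty":0,"tz":0,"turn":0}]' 54
python3 -m crank '[{"tx":0,"ty":0,"tz":-20,"turn":0},{"tx":0,"ty":0,"tz":-50,"turn":0},{"tx":0,"ty":0,"tz":-90,"turn":0},{"tx":0,"ty":0,"tz":-110,"turn":0},{"tx":0,"ty":0,"tz":-110,"turn":0}]' 56
python3 - <<'E'
from h import *
from bench import ctrl
im,d=ctrl.get_image("wrist");c=cam(ctrl,"wrist");W=world(d,c)
for n,zl,zh,z in(('blue',.036,.06,.046),('blue',.0,.024,.018),('yellow',.028,.05,.036),('yellow',.0,.024,.018),('green',.028,.05,.036),('green',.0,.024,.018)): 
    for b in blobs(im,W,n,zl,zh,z,c,500): print(n,b)
E
python3 go.py 466 -203 140 176.4
```

```text
time: 18.25
position: [0.4416, -0.3935, 0.0467]
tool_rot: [2.199, 2.243, 0.0]
ft_force: [-0.1, 0.1, -1.2]
grip_width: 0.41
grip_force: 40.0
time: 18.62
position: [0.4414, -0.3937, 0.0469]
tool_rot: [2.199, 2.242, -0.0]
ft_force: [0.5, 0.9, -0.2]
grip_width: 0.604
grip_force: 0.0
time: 19.25
position: [0.4422, -0.3942, 0.1585]
tool_rot: [2.197, 2.24, -0.001]
ft_force: [1.0, -0.1, -1.0]
grip_width: 0.643
grip_force: 0.0
blue {'px': array([320., 232.]), 'c': (440, -391), 'size': (99, 36), 'ang': -88.9, 'n': 8446, 'z': 0.044}
blue {'px': array([323., 204.]), 'c': (442, -391), 'size': (128, 61), 'ang': -87.6, 'n': 6533, 'z': 0.009}
yellow {'px': array([ 79., 198.]), 'c': (288, -376), 'size': (143, 62), 'ang': -68.8, 'n': 20012, 'z': 0.048}
yellow {'px': array([129., 177.]), 'c': (314, -366), 'size': (137, 11), 'ang': -69.1, 'n': 3049, 'z': 0.014}
yellow {'px': array([425., 212.]), 'c': (515, -388), 'size': (129, 71), 'ang': -87.6, 'n': 16416, 'z': 0.009}
green {'px': array([525., 212.]), 'c': (581, -386), 'size': (127, 62), 'ang': -87.8, 'n': 14348, 'z': 0.008}
tcp [ 441.3 -393.7  156.8] closing 1.1 tilt [ 0.    -0.001 -1.   ] -> tx 190.2 ty 28.4 tz 16.6 turn 0.94 j7 0.52 F [ 0.1  0.1 -0.9] grip 56.0 0.0 t 19.3
```

Blue is in its slot, within 2 mm of the centre. Yellow next.

```bash
python3 -m crank '[{"tx":45,"ty":7,"tz":0,"turn":0},{"tx":90,"ty":14,"tz":0,"turn":0.5},{"tx":140,"ty":21,"tz":0,"turn":0.9},{"tx":190,"ty":28,"tz":0,"turn":0.9},{"tx":190,"ty":28,"tz":0,"turn":0.9}]' >/dev/null
python3 - <<'E'
from h import *
from bench import ctrl
im,d=ctrl.get_image("wrist");c=cam(ctrl,"wrist");W=world(d,c)
for n in('yellow','green'): 
    for b in blobs(im,W,n,.028,.05,.036,c,500): print(n,b)
E
python3 go.py 466 -203 34 176.4
```

```text
yellow {'px': array([322., 238.]), 'c': (464, -205), 'size': (100, 35), 'ang': 86.3, 'n': 7827, 'z': 0.036}
green {'px': array([209., 253.]), 'c': (392, -217), 'size': (93, 35), 'ang': -87.0, 'n': 5692, 'z': 0.036}
tcp [ 465.  -201.1  155.3] closing -3.2 tilt [-0.002  0.001 -1.   ] -> tx -1.9 ty 1.4 tz 121.3 turn 0.09 j7 0.2 F [0.6 0.6 0.7] grip 56.2 0.0 t 20.0
```

```bash
python3 -m crank '[{"tx":-2,"ty":0,"tz":40,"turn":0},{"tx":-2,"ty":0,"tz":75,"turn":0},{"tx":-2,"ty":0,"tz":105,"turn":0},{"tx":-2,"ty":0,"tz":122,"turn":0},{"tx":-2,"ty":0,"tz":122,"turn":0}]' >/dev/null
python3 go.py 465 -204 34
python3 -m crank '[{"tx":0,"ty":0,"tz":0,"turn":0},{"tx":0,"ty":0,"tz":0,"turn":0},{"tx":0,"ty":0,"tz":0,"turn":0},{"tx":0,"ty":0,"tz":0,"turn":0}]' 25 40
python3 -m crank '[{"tx":0,"ty":0,"tz":-20,"turn":0},{"tx":0,"ty":0,"tz":-50,"turn":0},{"tx":0,"ty":0,"tz":-80,"turn":0},{"tx":0,"ty":0,"tz":-100,"turn":0},{"tx":0,"ty":0,"tz":-100,"turn":0}]'
python3 go.py 514 -389 100 1.2
```

```text
tcp [ 464.3 -205.3   33.1] closing -3.4 tilt [-0.003  0.002 -1.   ] -> tx 1.3 ty 0.6 tz -0.9 turn 0.00 j7 0.07 F [ 0.1 -0.4  0.7] grip 55.9 0.0 t 20.6
time: 21.1
position: [0.4659, -0.2055, 0.0354]
tool_rot: [2.285, 2.154, -0.001]
ft_force: [-1.4, 0.1, 5.4]
grip_width: 0.408
grip_force: 40.0
time: 21.72
position: [0.4668, -0.2054, 0.1367]
tool_rot: [2.283, 2.152, 0.001]
ft_force: [-0.9, 0.4, -1.4]
grip_width: 0.41
grip_force: 40.0
tcp [ 466.8 -205.4  136.7] closing -3.4 tilt [ 0.003 -0.003 -1.   ] -> tx -180.4 ty 57.9 tz 37.4 turn -0.92 j7 0.18 F [-0.9  0.4 -1.4] grip 35.7 40.0 t 21.7
```

```bash
python3 -m crank '[{"tx":-45,"ty":15,"tz":0,"turn":0},{"tx":-90,"ty":30,"tz":0,"turn":-0.5},{"tx":-140,"ty":45,"tz":0,"turn":-0.9},{"tx":-182,"ty":59,"tz":0,"turn":-0.9},{"tx":-182,"ty":59,"tz":30,"turn":-0.9}]' >/dev/null
python3 -m crank '[{"tx":0,"ty":0,"tz":0,"turn":0},{"tx":0,"ty":0,"tz":0,"turn":0}]'
python3 go.py 514 -389 47 1.2
```

```text
time: 22.6
position: [0.5139, -0.3891, 0.1047]
tool_rot: [-2.198, -2.244, -0.001]
ft_force: [-0.8, -0.6, -0.6]
grip_width: 0.405
grip_force: 40.0
tcp [ 513.9 -389.1  104.7] closing 1.2 tilt [-0.     0.001 -1.   ] -> tx 0.1 ty 0.1 tz 57.7 turn -0.00 j7 0.38 F [-0.8 -0.6 -0.6] grip 35.2 40.0 t 22.6
```

```bash
python3 -m crank '[{"tx":0,"ty":0,"tz":25,"turn":0},{"tx":0,"ty":0,"tz":45,"turn":0},{"tx":0,"ty":0,"tz":57,"turn":0},{"tx":0,"ty":0,"tz":58,"turn":0},{"tx":0,"ty":0,"tz":58,"turn":0}]'
python3 -m crank '[{"tx":0,"ty":0,"tz":0,"turn":0},{"tx":0,"ty":0,"tz":0,"turn":0},{"tx":0,"ty":0,"tz":0,"turn":0}]' 54
python3 -m crank '[{"tx":0,"ty":0,"tz":-20,"turn":0},{"tx":0,"ty":0,"tz":-50,"turn":0},{"tx":0,"ty":0,"tz":-90,"turn":0},{"tx":0,"ty":0,"tz":-110,"turn":0},{"tx":0,"ty":0,"tz":-110,"turn":0}]' 56
python3 - <<'E'
from h import *
from bench import ctrl
im,d=ctrl.get_image("wrist");c=cam(ctrl,"wrist");W=world(d,c)
for n,zl,zh,z in(('blue',.036,.06,.046),('yellow',.036,.06,.046),('yellow',.0,.024,.018),('green',.0,.024,.018)): 
    for b in blobs(im,W,n,zl,zh,z,c,500): print(n,b)
E
python3 go.py 393 -237 140 3
```

```text
time: 23.22
position: [0.514, -0.3903, 0.0471]
tool_rot: [2.199, 2.243, 0.0]
ft_force: [-0.1, 0.8, -1.9]
grip_width: 0.405
grip_force: 40.0
time: 23.6
position: [0.5138, -0.3904, 0.0469]
tool_rot: [2.199, 2.242, -0.0]
ft_force: [0.5, -0.7, -0.7]
grip_width: 0.602
grip_force: 0.0
time: 24.22
position: [0.5146, -0.3907, 0.1587]
tool_rot: [2.197, 2.24, -0.0]
ft_force: [-0.8, 0.5, -1.3]
grip_width: 0.644
grip_force: 0.0
blue {'px': array([219., 222.]), 'c': (450, -384), 'size': (99, 36), 'ang': -87.6, 'n': 8251, 'z': 0.044}
yellow {'px': array([320., 229.]), 'c': (513, -386), 'size': (99, 35), 'ang': -88.9, 'n': 8502, 'z': 0.044}
yellow {'px': array([ 20., 263.]), 'c': (327, -407), 'size': (87, 38), 'ang': 78.1, 'n': 3952, 'z': 0.048}
yellow {'px': array([ 39., 204.]), 'c': (319, -376), 'size': (115, 17), 'ang': -68.9, 'n': 3382, 'z': 0.012}
yellow {'px': array([316., 207.]), 'c': (511, -389), 'size': (129, 63), 'ang': -87.7, 'n': 7682, 'z': 0.009}
green {'px': array([420., 216.]), 'c': (581, -386), 'size': (127, 62), 'ang': -87.7, 'n': 13674, 'z': 0.008}
tcp [ 513.6 -390.3  156.8] closing 1.1 tilt [ 0.    -0.001 -1.   ] -> tx 155.6 ty -117.7 tz 16.7 turn -0.38 j7 0.4 F [-0.7 -0.2 -0.2] grip 55.7 0.0 t 24.3
```

```bash
python3 -m crank '[{"tx":40,"ty":-30,"tz":0,"turn":0},{"tx":80,"ty":-60,"tz":0,"turn":-0.2},{"tx":120,"ty":-90,"tz":0,"turn":-0.4},{"tx":156,"ty":-118,"tz":0,"turn":-0.4},{"tx":156,"ty":-118,"tz":0,"turn":-0.4}]' >/dev/null
python3 - <<'E'
from h import *
from bench import ctrl
im,d=ctrl.get_image("wrist");c=cam(ctrl,"wrist");W=world(d,c)
for n in('yellow','green'): 
    for b in blobs(im,W,n,.028,.05,.036,c,500): print(n,b)
im,d=ctrl.get_image("top");c=cam(ctrl,"top");W=world(d,c)
for n,z in(('green',.036),('blue',.046),('yellow',.046)): 
    for b in blobs(im,W,n,z-.01,z+.01,z,c): print("top",n,b)
E
python3 go.py 393 -237 38 3
```

```text
green {'px': array([328., 211.]), 'c': (394, -220), 'size': (95, 35), 'ang': -86.8, 'n': 7436, 'z': 0.037}
top green {'px': array([367., 310.]), 'c': (390, -188), 'size': (41, 35), 'ang': -88.9, 'n': 167, 'z': 0.035}
top blue {'px': array([450., 289.]), 'c': (451, -402), 'size': (65, 37), 'ang': -85.8, 'n': 299, 'z': 0.045}
top yellow {'px': array([442., 265.]), 'c': (514, -386), 'size': (100, 36), 'ang': -88.9, 'n': 504, 'z': 0.045}
top yellow {'px': array([542., 312.]), 'c': (395, -647), 'size': (137, 54), 'ang': 24.6, 'n': 1015, 'z': 0.048}
top yellow {'px': array([439., 349.]), 'c': (291, -374), 'size': (140, 49), 'ang': -69.1, 'n': 984, 'z': 0.048}
tcp [ 391.9 -236.9  155.9] closing 3.1 tilt [-0.001 -0.001 -1.   ] -> tx -0.1 ty 1.2 tz 117.9 turn 0.02 j7 0.54 F [ 0.3 -0.7 -0.5] grip 55.7 0.0 t 25.0
```

```bash
python3 -m crank '[{"tx":0,"ty":1,"tz":40,"turn":0},{"tx":0,"ty":1,"tz":75,"turn":0},{"tx":0,"ty":1,"tz":105,"turn":0},{"tx":0,"ty":1,"tz":119,"turn":0},{"tx":0,"ty":1,"tz":119,"turn":0}]' >/dev/null
python3 go.py 393 -237 38
python3 -m crank '[{"tx":0,"ty":0,"tz":0,"turn":0},{"tx":0,"ty":0,"tz":0,"turn":0},{"tx":0,"ty":0,"tz":0,"turn":0},{"tx":0,"ty":0,"tz":0,"turn":0}]' 25 50
python3 -m crank '[{"tx":0,"ty":0,"tz":-20,"turn":0},{"tx":0,"ty":0,"tz":-50,"turn":0},{"tx":0,"ty":0,"tz":-90,"turn":0},{"tx":0,"ty":0,"tz":-130,"turn":0},{"tx":0,"ty":0,"tz":-130,"turn":0}]'
python3 go.py 580 -405 150 1.2
```

```text
tcp [ 393.6 -236.1   36.6] closing 3.1 tilt [-0.001  0.003 -1.   ] -> tx -0.8 ty -0.7 tz -1.4 turn 0.00 j7 0.36 F [-0.1 -0.3 -0.1] grip 55.7 0.0 t 25.6
time: 26.12
position: [0.394, -0.2371, 0.0384]
tool_rot: [2.159, 2.28, -0.001]
ft_force: [-1.9, 0.1, 5.4]
grip_width: 0.411
grip_force: 50.0
time: 26.75
position: [0.3953, -0.2376, 0.1702]
tool_rot: [2.156, 2.276, -0.002]
ft_force: [-0.4, 0.1, -0.8]
grip_width: 0.413
grip_force: 50.0
tcp [ 395.3 -237.6  170.2] closing 3.1 tilt [ 0.004 -0.005 -1.   ] -> tx -177.0 ty 175.3 tz 21.8 turn 0.38 j7 0.55 F [-0.4  0.1 -0.8] grip 35.9 50.0 t 26.8
```

```bash
python3 -m crank '[{"tx":-38,"ty":38,"tz":0,"turn":0},{"tx":-76,"ty":76,"tz":0,"turn":0.2},{"tx":-114,"ty":114,"tz":0,"turn":0.4},{"tx":-150,"ty":150,"tz":0,"turn":0.4},{"tx":-177,"ty":176,"tz":10,"turn":0.4}]' >/dev/null
python3 -m crank '[{"tx":0,"ty":0,"tz":20,"turn":0},{"tx":0,"ty":0,"tz":40,"turn":0},{"tx":0,"ty":0,"tz":40,"turn":0}]'
python3 go.py 580 -405 50 1.2
```

```text
time: 27.75
position: [0.5766, -0.402, 0.1144]
tool_rot: [-2.195, -2.24, 0.002]
ft_force: [-0.9, -0.0, -1.2]
grip_width: 0.411
grip_force: 50.0
tcp [ 576.6 -402.   114.4] closing 1.2 tilt [-0.005  0.003 -1.   ] -> tx -3.2 ty 3.6 tz 64.4 turn -0.01 j7 0.3 F [-0.9 -0.  -1.2] grip 35.8 50.0 t 27.8
```

```bash
python3 -m crank '[{"tx":-2,"ty":2,"tz":25,"turn":0},{"tx":-2,"ty":2,"tz":45,"turn":0},{"tx":-2,"ty":2,"tz":60,"turn":0},{"tx":-2,"ty":2,"tz":65,"turn":0},{"tx":-2,"ty":2,"tz":65,"turn":0}]'
python3 -m crank '[{"tx":0,"ty":0,"tz":0,"turn":0},{"tx":0,"ty":0,"tz":0,"turn":0},{"tx":0,"ty":0,"tz":0,"turn":0}]' 52
python3 -m crank '[{"tx":0,"ty":0,"tz":-20,"turn":0},{"tx":0,"ty":0,"tz":-50,"turn":0},{"tx":0,"ty":0,"tz":-90,"turn":0},{"tx":0,"ty":0,"tz":-140,"turn":0},{"tx":0,"ty":0,"tz":-140,"turn":0}]' 56
python3 - <<'E'
from h import *
from bench import ctrl
im,d=ctrl.get_image("wrist");c=cam(ctrl,"wrist");W=world(d,c)
for n,zl,zh,z in(('blue',.036,.06,.046),('yellow',.036,.06,.046),('green',.036,.06,.046),('blue',.0,.024,.018),('green',.0,.024,.018)): 
    for b in blobs(im,W,n,zl,zh,z,c,500): print(n,b)
cv2.imwrite("pics/w4.png",im[:,:,::-1])
E
python3 go.py 530 200 220 90
```

```text
time: 28.38
position: [0.5811, -0.4056, 0.0524]
tool_rot: [-2.2, -2.243, -0.0]
ft_force: [-0.2, 0.5, -0.9]
grip_width: 0.408
grip_force: 50.0
time: 28.75
position: [0.5814, -0.4058, 0.0533]
tool_rot: [2.199, 2.242, 0.0]
ft_force: [0.2, 0.8, 0.2]
grip_width: 0.584
grip_force: 0.0
time: 29.38
position: [0.584, -0.4063, 0.2]
tool_rot: [2.193, 2.236, 0.004]
ft_force: [-0.4, 0.5, 0.5]
grip_width: 0.644
grip_force: 0.0
blue {'px': array([133., 186.]), 'c': (451, -385), 'size': (99, 37), 'ang': -87.5, 'n': 7116, 'z': 0.044}
yellow {'px': array([223., 190.]), 'c': (514, -387), 'size': (98, 37), 'ang': -88.9, 'n': 7092, 'z': 0.043}
green {'px': array([316., 189.]), 'c': (579, -384), 'size': (98, 35), 'ang': -88.6, 'n': 6812, 'z': 0.043}
blue {'px': array([133., 178.]), 'c': (441, -392), 'size': (127, 62), 'ang': -87.5, 'n': 3831, 'z': 0.017}
green {'px': array([317., 181.]), 'c': (581, -386), 'size': (127, 61), 'ang': -87.5, 'n': 4739, 'z': 0.008}
tcp [ 582.6 -405.9  196.9] closing 1.1 tilt [ 0.005 -0.004 -1.   ] -> tx 606.7 ty -40.7 tz -25.5 turn -17.78 j7 0.33 F [ 0.1  0.9 -1.3] grip 55.8 0.0 t 29.4
```

View pics/w4.png

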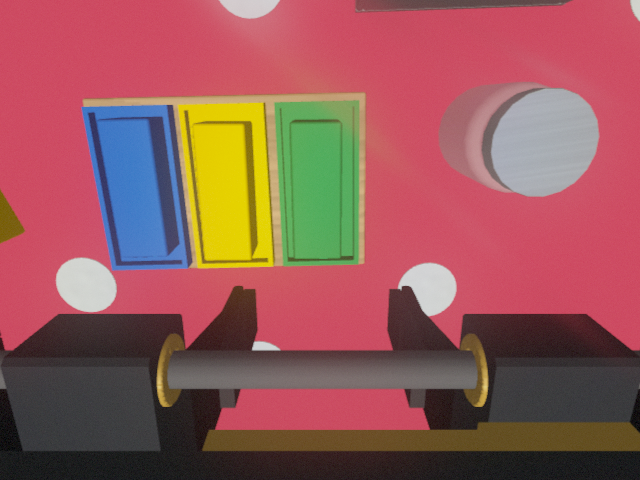

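All three gauges lie flat in their slots, at (138,187), (225,190) and (317,190). Blue rests against its wall, 9 mm off, which is within tolerance. Now I'll measure the wheel from the unobstructed first picture.

Run:
```python
from h import *
from bench import ctrl
f=np.load("pics/top0.npz");im,d=f["im"],f["d"];c=cam(ctrl,"top");W=world(d,c);h=cv2.cvtColor(im,cv2.COLOR_RGB2HSV)
near=np.hypot(W[...,0]-.5,W[...,1]-.343)<.13
dial=near&(W[...,2]>.07)&(W[...,2]<.09)
p=onplane(np.argwhere(dial)[:,::-1],.082,c)[:,:2]*1000; (cx,cy),r=cv2.minEnclosingCircle(np.float32(p)); print("dial",cx,cy,r)
rim=near&(W[...,2]>.112)&(W[...,2]<.135); p=onplane(np.argwhere(rim)[:,::-1],.128,c)[:,:2]*1000
q=p[np.hypot(*(p-[cx,cy]).T)<86]; print("rim",cv2.minEnclosingCircle(np.float32(q)))
hx,hy=cx,cy
red=near&((h[...,0]<6)|(h[...,0]>174))&(h[...,1]>170)&(W[...,2]>.1); pr=onplane(np.argwhere(red)[:,::-1],.126,c)[:,:2]*1000
k=(h[...,2]<60)&near; pm=onplane(np.argwhere(k)[:,::-1],.092,c)[:,:2]*1000; rr=np.hypot(*(pm-[hx,hy]).T); pm=pm[(rr>70)&(rr<112)]
for n,q in(("red",pr),("mark",pm)):
    v=q-[hx,hy]; print(n,len(q),q.mean(0),"az",np.degrees(np.arctan2(v[:,1].mean(),v[:,0].mean())),"r",np.hypot(*v.T).min(),np.hypot(*v.T).max())
```

```text
dial 504.6410827636719 339.0888977050781 107.10748291015625
rim ((501.6221618652344, 339.467041015625), 82.31542205810547)
red 175 [451.60256847 335.77630491] az -176.42615602305546 r 13.50865791960944 93.82587209134456
mark 39 [585.266786   289.59615861] az -31.54401928744578 r 82.26381824558737 106.61513756405229
```

Hub is about (502,340). The red pointer is at azimuth about -176° and the mark at about -31°, so clockwise winding is about 215° = 3.75 rad, inside the stated 3 to 5. I'll pinch the rim at azimuth 140°, 44° clear of the red spoke, with the tool's y pointing outward.

```bash
python3 -m crank '[{"tx":55,"ty":-10,"tz":-10,"turn":-2},{"tx":110,"ty":-20,"tz":-20,"turn":-4},{"tx":165,"ty":-30,"tz":-20,"turn":-6},{"tx":220,"ty":-40,"tz":-20,"turn":-8},{"tx":275,"ty":-50,"tz":-20,"turn":-10}]' 50 30 >/dev/null
python3 go.py 480 0 220 95
```

```text
tcp [ 524.6 -129.8  212. ] closing 51.4 tilt [-0.001 -0.    -1.   ] -> tx 115.8 ty 73.7 tz -8.0 turn -8.71 j7 0.88 F [0.7 0.2 0.7] grip 49.8 0.0 t 30.1
```

```bash
python3 go.py 450 330 220 140
```

```text
tcp [ 524.6 -129.8  212. ] closing 51.4 tilt [-0.001 -0.    -1.   ] -> tx 345.0 ty 313.0 tz -8.1 turn -17.71 j7 0.88 F [0.7 0.2 0.7] grip 49.8 0.0 t 30.1
```

```bash
python3 -m crank '[{"tx":40,"ty":36,"tz":0,"turn":-2},{"tx":80,"ty":72,"tz":0,"turn":-4},{"tx":120,"ty":108,"tz":-20,"turn":-6},{"tx":160,"ty":144,"tz":-30,"turn":-8},{"tx":200,"ty":180,"tz":-30,"turn":-10}]' >/dev/null
python3 go.py 445 388 230 140
```

```text
tcp [482.7 135.3 243.1] closing 101.4 tilt [ 0.001 -0.002 -1.   ] -> tx -12.9 ty 255.2 tz 12.5 turn -7.72 j7 1.34 F [ 1.2 -0.2  0.6] grip 49.7 0.0 t 30.7
```

```bash
python3 -m crank '[{"tx":-3,"ty":52,"tz":0,"turn":-2},{"tx":-6,"ty":104,"tz":0,"turn":-4},{"tx":-9,"ty":156,"tz":0,"turn":-6},{"tx":-12,"ty":208,"tz":0,"turn":-7.7},{"tx":-13,"ty":255,"tz":0,"turn":-7.7}]' >/dev/null
python3 -m crank '[{"tx":0,"ty":0,"tz":0,"turn":0},{"tx":0,"ty":0,"tz":0,"turn":0}]'
python3 - <<'E'
from h import *
from bench import ctrl
im,d=ctrl.get_image("wrist");c=cam(ctrl,"wrist");W=world(d,c)
near=np.hypot(W[...,0]-.502,W[...,1]-.34)<.086
for zt in(.128,):
    m=near&(W[...,2]>.112)&(W[...,2]<.129); p=onplane(np.argwhere(m)[:,::-1],zt,c)[:,:2]*1000; print(np.nanmedian(W[m][:,2]),len(p))
    # fit rim: outer annulus pts, median ring radius 75
    from scipy.optimize import least_squares
    q=W[m][:,:2]*1000; rr=np.hypot(*(q-[502,340]).T); q=q[(rr>62)&(rr<88)]
    s=least_squares(lambda v:np.hypot(q[:,0]-v[0],q[:,1]-v[1])-75,[502,340],loss='soft_l1');print("hub",s.x)
cv2.imwrite("pics/w5.png",im[:,:,::-1])
for q in("hub","pointer","mark_tip"): print(q,[(np.round(r["xyz"],3).tolist(),round(r["confidence"],2)) for r in ctrl.mark_of("wrist",q)][:2])
E
python3 go.py 444.5 388 123 140
```

```text
time: 31.55
position: [0.4465, 0.3862, 0.242]
tool_rot: [1.318, -2.85, 0.002]
ft_force: [0.9, -0.4, 0.8]
grip_width: 0.576
grip_force: 0.0
0.12675276092467389 17134
hub [500.48100402 340.49357164]
hub [([0.505, 0.342, 0.122], 0.97)]
pointer [([0.412, 0.334, 0.115], 0.74)]
mark_tip [([0.581, 0.295, 0.094], 0.69)]
tcp [447.9 384.9 242.4] closing 139.4 tilt [ 0.    -0.001 -1.   ] -> tx -0.2 ty 4.7 tz 119.3 turn -0.12 j7 1.35 F [ 0.4 -0.4  0.8] grip 49.9 0.0 t 31.8
```

View pics/w5.png

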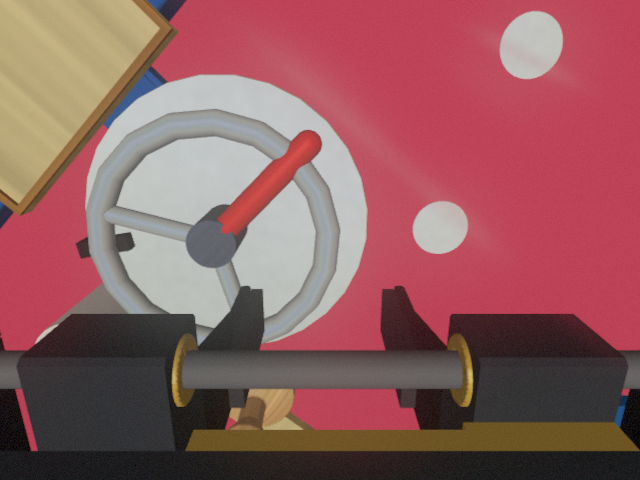

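The wheel's hub shows at (215,243), the red pointer end at (308,145) and the black mark at (105,245). The fitted hub is about (501,340). Descending to pinch the rim.

```bash
python3 -m crank '[{"tx":0,"ty":5,"tz":40,"turn":0},{"tx":0,"ty":5,"tz":75,"turn":0},{"tx":0,"ty":5,"tz":105,"turn":0},{"tx":0,"ty":5,"tz":119,"turn":0},{"tx":0,"ty":5,"tz":119,"turn":0}]' >/dev/null
python3 go.py 444 388.7 122 140
python3 -m crank '[{"tx":0,"ty":0,"tz":0,"turn":0},{"tx":0,"ty":0,"tz":0,"turn":0},{"tx":0,"ty":0,"tz":0,"turn":0},{"tx":0,"ty":0,"tz":0,"turn":0},{"tx":0,"ty":0,"tz":0,"turn":0}]' 5 35
python3 go.py 444 388.7 122 140
```

```text
tcp [443.2 389.  123.1] closing 139.5 tilt [-0.001 -0.001 -1.   ] -> tx -0.3 ty -0.9 tz 1.1 turn -0.09 j7 1.27 F [-0.2  0.5  0.8] grip 50.2 0.0 t 32.4
time: 33.0
position: [0.4446, 0.3888, 0.1238]
tool_rot: [-1.315, 2.852, -0.004]
ft_force: [2.4, -3.5, 3.6]
grip_width: 0.177
grip_force: 34.3
tcp [444.6 388.8 123.8] closing 139.5 tilt [ 0.002 -0.002 -1.   ] -> tx 0.4 ty 0.4 tz 1.8 turn -0.10 j7 1.27 F [ 2.4 -3.5  3.6] grip 15.4 34.3 t 33.0
```

```bash
python3 -m crank '[{"tx":-10.4,"ty":-0.7,"tz":0,"turn":1.6},{"tx":-20.7,"ty":-2.9,"tz":0,"turn":3.2},{"tx":-30.5,"ty":-6.5,"tz":0,"turn":4.8},{"tx":-39.7,"ty":-11.4,"tz":0,"turn":6.4},{"tx":-48.2,"ty":-17.5,"tz":0,"turn":8}]'
python3 go.py 489 414.5 122 100
```

```text
time: 33.62
position: [0.4872, 0.4144, 0.1238]
tool_rot: [0.256, -3.13, 0.004]
ft_force: [-1.1, -5.8, 5.3]
grip_width: 0.179
grip_force: 34.2
tcp [487.2 414.4 123.8] closing 99.3 tilt [-0.001 -0.003 -1.   ] -> tx -1.8 ty -0.2 tz 1.8 turn -0.13 j7 0.64 F [-1.1 -5.8  5.3] grip 15.5 34.2 t 33.6
```

Good: the forces are small. Continuing with two more 40° arcs.

```bash
python3 -m crank '[{"tx":-10.4,"ty":-0.7,"tz":0,"turn":1.6},{"tx":-20.7,"ty":-2.9,"tz":0,"turn":3.2},{"tx":-30.5,"ty":-6.5,"tz":0,"turn":4.8},{"tx":-39.7,"ty":-11.4,"tz":0,"turn":6.4},{"tx":-48.2,"ty":-17.5,"tz":0,"turn":8}]'
python3 go.py 539.5 405 122 59.5
python3 -m crank '[{"tx":-10.4,"ty":-0.7,"tz":0,"turn":1.6},{"tx":-20.7,"ty":-2.9,"tz":0,"turn":3.2},{"tx":-30.5,"ty":-6.5,"tz":0,"turn":4.8},{"tx":-39.7,"ty":-11.4,"tz":0,"turn":6.4},{"tx":-48.2,"ty":-17.5,"tz":0,"turn":8}]' >/dev/null
python3 go.py 572 365 122 19.5
```

```text
time: 34.25
position: [0.5368, 0.4072, 0.1239]
tool_rot: [-0.827, -3.029, -0.001]
ft_force: [-1.3, -0.4, 3.9]
grip_width: 0.176
grip_force: 34.3
tcp [536.8 407.2 123.9] closing 59.4 tilt [-0.002  0.001 -1.   ] -> tx -3.4 ty -0.5 tz 1.8 turn -0.01 j7 0.06 F [-1.3 -0.4  3.9] grip 15.3 34.3 t 34.2
tcp [570.7 369.3 123.9] closing 19.4 tilt [ 0.001  0.005 -1.   ] -> tx -4.5 ty -0.2 tz 1.8 turn -0.01 j7 -0.5 F [ 1.7  3.5 -0.8] grip 15.3 34.7 t 34.9
```

```bash
python3 -m crank '[{"tx":-10.4,"ty":-0.7,"tz":0,"turn":1.6},{"tx":-20.7,"ty":-2.9,"tz":0,"turn":3.2},{"tx":-30.5,"ty":-6.5,"tz":0,"turn":4.8},{"tx":-39.7,"ty":-11.4,"tz":0,"turn":6.4},{"tx":-48.2,"ty":-17.5,"tz":0,"turn":8}]' >/dev/null
python3 go.py 571.5 314 122 -20.5
python3 -m crank '[{"tx":-10.4,"ty":-0.7,"tz":0,"turn":1.6},{"tx":-20.7,"ty":-2.9,"tz":0,"turn":3.2},{"tx":-30.5,"ty":-6.5,"tz":0,"turn":4.8},{"tx":-39.7,"ty":-11.4,"tz":0,"turn":6.4},{"tx":-48.2,"ty":-17.5,"tz":0,"turn":8}]' >/dev/null
python3 -m crank '[{"tx":0,"ty":0,"tz":0,"turn":0},{"tx":0,"ty":0,"tz":0,"turn":0}]' >/dev/null
python3 go.py 538 275 122 -60.5
python3 - <<'E'
from bench import ctrl
import cv2,numpy as np
for n in("top","scene"):
    im,_=ctrl.get_image(n)
    cv2.imwrite(f"pics/{n}6.png",im[:,:,::-1])
    for q in("pointer","mark_tip","hub"): print(n,q,[(np.round(r["xyz"],3).tolist(),round(r["confidence"],2)) for r in ctrl.mark_of(n,q)][:2])
a=cv2.resize(cv2.imread("pics/top6.png")[150:330,90:250],None,fx=2.4,fy=2.4,interpolation=2);b=cv2.resize(cv2.imread("pics/scene6.png")[190:300,400:520],None,fx=3.2,fy=3.2,interpolation=2)
H=max(a.shape[0],b.shape[0]);o=np.zeros((H,a.shape[1]+b.shape[1],3),np.uint8);o[:a.shape[0],:a.shape[1]]=a;o[:b.shape[0],a.shape[1]:]=b;cv2.imwrite("pics/c6.png",o)
E
```

```text
tcp [572.  317.3 123.9] closing -20.7 tilt [ 0.004  0.005 -1.   ] -> tx -3.2 ty 0.7 tz 1.8 turn -0.03 j7 -1.08 F [ 5.1  3.7 -2.6] grip 15.6 34.6 t 35.5
tcp [538.4 277.  123.8] closing -60.4 tilt [ 0.003  0.002 -1.   ] -> tx -1.3 ty 1.6 tz 1.8 turn 0.02 j7 -1.69 F [ 3.6  0.5 -0.9] grip 15.4 35.3 t 36.4
top pointer []
top mark_tip [([0.678, -0.18, 0.036], 0.54)]
top hub [([0.585, -0.385, 0.029], 0.43)]
scene pointer [([0.589, 0.315, 0.118], 0.69), ([0.672, 0.349, -0.003], 0.28)]
scene mark_tip [([0.58, 0.3, 0.09], 0.4)]
scene hub [([0.505, 0.344, 0.119], 0.57)]
```

View pics/c6.png

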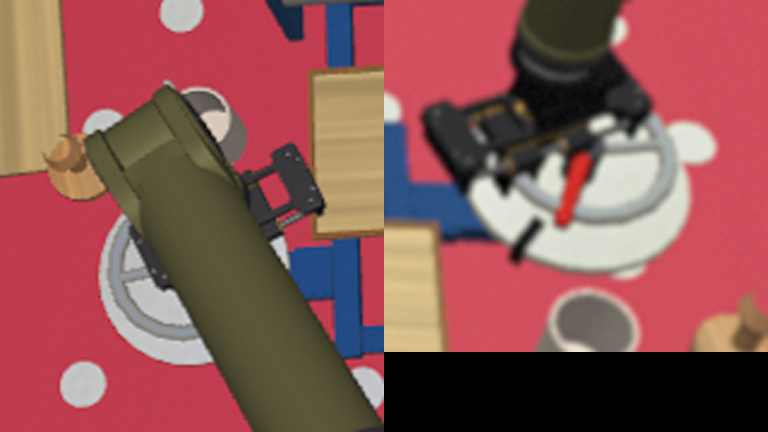

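In the scene crop the red pointer end is at (560,222), about 15° short of the black mark at (525,240), and the gripper's own arc gives the same figure. I'll wind 15° more, release, and measure from above.

```bash
python3 -m crank '[{"tx":-6.5,"ty":-0.3,"tz":0,"turn":1},{"tx":-13,"ty":-1.1,"tz":0,"turn":2},{"tx":-19.4,"ty":-2.6,"tz":0,"turn":3},{"tx":-19.4,"ty":-2.6,"tz":0,"turn":3},{"tx":-19.4,"ty":-2.6,"tz":0,"turn":3}]'
python3 -m crank '[{"tx":0,"ty":0,"tz":0,"turn":0},{"tx":0,"ty":0,"tz":0,"turn":0},{"tx":0,"ty":0,"tz":0,"turn":0}]' 50 >/dev/null
python3 go.py 520 268 122 -75
python3 -m crank '[{"tx":0,"ty":0,"tz":-30,"turn":0},{"tx":0,"ty":0,"tz":-60,"turn":0},{"tx":0,"ty":0,"tz":-90,"turn":0},{"tx":0,"ty":0,"tz":-110,"turn":0},{"tx":0,"ty":0,"tz":-110,"turn":0}]'  >/dev/null
python3 go.py 500 100 240
```

```text
time: 37.4
position: [0.5202, 0.2697, 0.1238]
tool_rot: [-3.115, -0.399, -0.004]
ft_force: [5.0, 0.6, -1.9]
grip_width: 0.177
grip_force: 35.3
tcp [518.1 269.2 123.2] closing -75.3 tilt [-0.001 -0.    -1.   ] -> tx 1.6 ty 1.7 tz 1.2 turn -0.07 j7 -1.94 F [ 0.5  0.7 -0. ] grip 37.9 0.0 t 37.8
tcp [519.4 269.7 235. ] closing -75.4 tilt [ 0.003  0.001 -1.   ] -> tx -61.7 ty 159.3 tz -5.2 turn 0.00 j7 -1.91 F [ 0.1 -0.1  0.4] grip 49.7 0.0 t 38.4
```

```bash
python3 -m crank '[{"tx":-20,"ty":55,"tz":0,"turn":0},{"tx":-40,"ty":110,"tz":0,"turn":0},{"tx":-60,"ty":165,"tz":0,"turn":0},{"tx":-80,"ty":220,"tz":0,"turn":0},{"tx":-100,"ty":275,"tz":0,"turn":0}]' >/dev/null
python3 -m crank '[{"tx":-10,"ty":40,"tz":0,"turn":0},{"tx":-20,"ty":80,"tz":0,"turn":0},{"tx":-20,"ty":80,"tz":0,"turn":0}]' >/dev/null
python3 - <<'E'
from h import *
from bench import ctrl
print(ctrl.get_state()["position"])
im,d=ctrl.get_image("top");c=cam(ctrl,"top");W=world(d,c);h=cv2.cvtColor(im,cv2.COLOR_RGB2HSV)
near=np.hypot(W[...,0]-.5,W[...,1]-.343)<.13; H=[501.5,340.5]
red=near&((h[...,0]<6)|(h[...,0]>174))&(h[...,1]>170)&(W[...,2]>.1); pr=onplane(np.argwhere(red)[:,::-1],.126,c)[:,:2]*1000
k=(h[...,2]<60)&near; pm=onplane(np.argwhere(k)[:,::-1],.092,c)[:,:2]*1000; rr=np.hypot(*(pm-H).T); pm=pm[(rr>70)&(rr<112)]
for n,q in(("red",pr),("mark",pm)):
    v=q-H; print(n,len(q),"az",np.degrees(np.arctan2(v[:,1].mean(),v[:,0].mean())),"r",np.hypot(*v.T).max())
for q in("pointer","mark_tip"): print(q,[(np.round(r["xyz"],3).tolist(),round(r["confidence"],2)) for r in ctrl.mark_of("top",q)][:2])
for n,z in(('green',.046),('blue',.046),('yellow',.046),('tile',.062),('tile',.042)): 
    for b in blobs(im,W,n,z-.01,z+.01,z,c): print("top",n,b)
cv2.imwrite("pics/top7.png",im[:,:,::-1])
E
```

```text
[ 0.4909858  -0.10862653  0.2319216 ]
red 165 az -31.357798196578543 r 96.26233835091028
mark 30 az -31.841089096770357 r 110.04461992431703
pointer [([0.578, 0.292, 0.12], 0.96), ([0.548, 0.087, 0.0], 0.18)]
mark_tip [([0.575, 0.292, 0.094], 0.45)]
top green {'px': array([441., 241.]), 'c': (582, -384), 'size': (98, 36), 'ang': 89.4, 'n': 472, 'z': 0.044}
top blue {'px': array([442., 289.]), 'c': (451, -384), 'size': (100, 36), 'ang': -87.1, 'n': 494, 'z': 0.045}
top yellow {'px': array([442., 266.]), 'c': (514, -385), 'size': (102, 36), 'ang': -88.9, 'n': 514, 'z': 0.045}
top yellow {'px': array([542., 312.]), 'c': (395, -647), 'size': (137, 54), 'ang': 25.0, 'n': 1018, 'z': 0.048}
top yellow {'px': array([439., 349.]), 'c': (291, -374), 'size': (139, 49), 'ang': -69.1, 'n': 983, 'z': 0.048}
top tile {'px': array([293., 189.]), 'c': (716, 24), 'size': (78, 43), 'ang': 10.0, 'n': 418, 'z': 0.06}
top tile {'px': array([293., 221.]), 'c': (626, 19), 'size': (77, 43), 'ang': 5.1, 'n': 428, 'z': 0.061}
top tile {'px': array([549., 156.]), 'c': (815, -673), 'size': (201, 110), 'ang': -11.1, 'n': 932, 'z': 0.04}
top tile {'px': array([521., 172.]), 'c': (783, -606), 'size': (252, 85), 'ang': 10.7, 'n': 909, 'z': 0.039}
top tile {'px': array([370., 203.]), 'c': (681, -184), 'size': (78, 43), 'ang': 3.2, 'n': 201, 'z': 0.043}
top tile {'px': array([550., 234.]), 'c': (610, -681), 'size': (103, 13), 'ang': 12.4, 'n': 100, 'z': 0.038}
top tile {'px': array([246., 243.]), 'c': (565, 136), 'size': (181, 38), 'ang': 82.1, 'n': 146, 'z': 0.044}
```

View pics/top7.png

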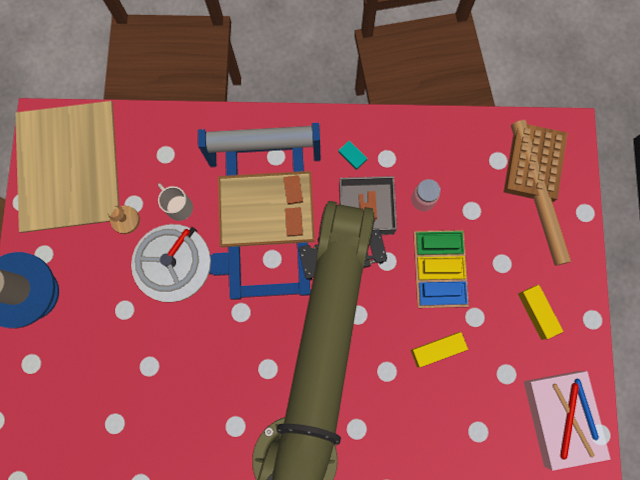

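The pointer at (183,240) lies on the black mark at (191,231): azimuths -31.4° and -31.8°. The sound tiles are on the tray at (293,189) and (293,221), the faulty ones are in the crate, and the gauges are flat in their slots. Handing in.

```bash
python3 -c "
from bench import ctrl
print(ctrl.close_job())"
```

```text
the job is handed in; nothing more can be done
None
```

I handed the job in, but got no verdict back: both faulty tiles (corner and notch; no short one was there) are in the crate, all three gauges lie flat in their own slots, and the wheel pointer is within about 1° of the black mark.

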